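# Hold in the recessed reset of the tripped relay channel

### The arm

A 6-joint arm with a two-finger parallel gripper is mounted at the origin on a cart in front of the work surface, level with it; the furniture and walls round the work are solid. World frame = base frame: x ahead of the robot, y to its left, z up, the work surface at z = 0. Lengths are in m, angles in rad, forces in N, time in s.
With the tool pointing down it reaches from about 0.35 to 0.85 m from the base axis. Payload 8.1 kg.
Tool frame: the origin (TCP) lies at the very end of the fingers, on their centre line; the grasp point (between the pads) lies manip.tcp_to_grasp behind it (manip.tcp_to_grasp is the distance from the TCP to the grasp point, in m); x points along the fingers, y is the direction in which the jaws open and shut, and the axes are right-handed (so a half turn about x gives the same grasp; the last joint's range is limited). The gripper opens to 93 mm and grips with 3 to 60 N. Pads are 15 mm wide; open, the fingers measure 128 mm over their backs; the gripper's body (75 mm by 188 mm) begins 65 mm behind the grasp point.
Start: joints at [-1.361, 0.13, 1.488, -0, 1.523, -0.085], TCP at [0.174, -0.574, 0.219] pointing down, gripper open.
Joint ranges: [-2.96, 2.96], [-0.89, 2.26], [0.02, 2.5], [-1.34, 4.48], [0, 2.73], [-2.66, 2.66]. Speed limits (rad/s): [2.39, 2.39, 2.79, 3.14, 3.14, 3.14].

### API

Orientations are given as a unit quaternion [x, y, z, w].
In Python, from rig import readout, eyes, manip gives the robot as it stands.
- The arm moves only by the tool move_arm, never from a script. Its argument "series" is a list of rows, each a list of 5 numbers: the finger opening in mm, from 0 to 93, then the shift along the tool's x, y, z in mm, then the turn about the tool's x in rad. In form: [[fingers, tx, ty, tz, roll], ...]. A call has 1 to 12 rows; each row shifts and turns the commanded pose from where the row before left it, along the tool's axes as they then stand; what a row does not reach is not made up. A row lasts 1/12 s, in which the tool goes at most 41.7 mm and 7.16 degrees, less where a joint would pass 70% of its speed; a pose out of reach is approached as far as the arm can. A call is refused whole if a number of a shift passes 41.7 or a number of a turn 0.125, either way. A call with a gripper value outside its range is refused whole. The fingers move at their own pace and stop on an object; "force" is the grip in N (left out, the last holds). Time passes only in rows, so rows that do not move let the fingers close. It gives the time, the measured TCP pose, the force and the opening at its end, in the units of the state.
- readout.sense(): the state, without advancing time (a new reading comes with each control period).
- eyes.grab_frame(name): name is "scene" or "top" or "wrist"; returns the picture (400x640x3 uint8, red, green, blue); there is no depth.
- eyes.get_calibration(name): a dict with "intrinsics" (3x3 intrinsics, pixels), "R" (3x3) and "t" (3): a world point X has camera coordinates R X + t; the wrist camera has in their place "T_tool_cam" (4x4, takes a point from camera to tool coordinates, whose origin is the TCP and whose axes are the tool frame's). Camera axes: x right, y down, z forward; pixel columns grow to the right and rows downward; lengths in m; the calibration is good to about 2 mm. A picture is of the moment at which its call begins: read the wrist's pose just before it. get_calibration takes no time and is no camera call.
- manip.job_done(): hands the job in, once; it reports no verdict.
Trained networks look in the newest picture that a camera, given by its name, has taken for a name from the list of things; names that differ only in an ending like _2 or _b are one class to them, and where a whole thing is asked for, a point or a joint stands for the part that bears it (a point fixed in the world has none). Each returns a list of dicts, best first, with "confidence" (0 to 1); they miss things now and then, are a little off and sometimes report something else, mostly with a low value. They report only what shows in the picture. A call takes as long as a camera call. They do not tell look-alikes from the thing itself.
- eyes.regions_of(camera, label): "pixels" (400x640 bool, what is visible of it) and "location" ([row, column] in pixels, amid what is visible of it).
- eyes.pinpoint(camera, label): "location" ([row, column] in pixels: a listed point, or the origin of a listed thing).
The state is a dict: "time_s": time; "joint_positions": joint angles; "joint_velocities": joint speeds; "joint_torque": joint torques, N m; "tcp_pos": TCP position; "tcp_rot": TCP orientation; "wrist_force": force on the tool from outside, world axes, zero at the start; "moment": the same for the moment, N m; "opening": finger opening in m.
Only numpy, scipy, OpenCV 4.12 (cv2) and the standard library are available. Lean on these libraries where they do the work, as an engineer would, in place of code of your own. Each camera call takes 0.05 s, during which the arm holds its last target.

### The job

One channel of the press's grey safety relay unit has tripped and shows a red lamp; the other two lamps are green. Take the scriber out of the wooden tool block, reach its point down through the port directly in front of the red lamp, and gently press that recessed reset button all the way down. Finish while still gripping the scriber and holding the button down; do not press either of the other two buttons or disturb the other things on the board.

Things in the scene. Friction and masses are not known exactly. Their poses are not given: they have to be found in the camera images.
- reset_unit: grey relay unit fixed to the board, 90 x 150 x 46 mm (small steel ears add 14 mm at each end of its length); origin at the centre of its underside, z up, its y axis along the row of three ports, its x axis from the ports to the lamps
- port1 (a point): centre of the mouth of the +y end (unit frame) round port, on the unit's top face 46 mm above the board (z up). The bore is 14 mm across, straight down, with its blue button's face 18 mm below the mouth (5 mm more when fully pressed)
- port2 (a point): centre of the mouth of the middle round port, on the unit's top face 46 mm above the board (z up). The bore is 14 mm across, straight down, with its blue button's face 18 mm below the mouth (5 mm more when fully pressed)
- port3 (a point): centre of the mouth of the -y end (unit frame) round port, on the unit's top face 46 mm above the board (z up). The bore is 14 mm across, straight down, with its blue button's face 18 mm below the mouth (5 mm more when fully pressed)
- button1 (a joint): travel of the recessed button in the +y end port (port1): 0 = up, 0.005 m = fully down. Spring return: about 1.6 N to start it, 5.6 N when fully down; it rises again when released
- button2 (a joint): travel of the recessed button in the middle port (port2): 0 = up, 0.005 m = fully down. Spring return: about 1.6 N to start it, 5.6 N when fully down; it rises again when released
- button3 (a joint): travel of the recessed button in the -y end port (port3): 0 = up, 0.005 m = fully down. Spring return: about 1.6 N to start it, 5.6 N when fully down; it rises again when released
- lamp_red: red dome lamp, 15 mm across and 9 mm high, on top of the unit; origin at its underside centre. It stands 34 mm behind (along the unit's +x) the port of the tripped channel, and 54 mm or more from the other ports; green lamps of the same size stand behind those; neighbouring ports are 42 mm apart
- tool_block: wooden tool block fixed to the board, 60 x 100 x 76 mm high (66 x 106 mm foot, 6 mm high); origin at the centre of its underside. The scriber stands in its middle hole, 13 mm square and 70 mm deep, with little play; the two 9 mm holes beside it are empty
- scriber_grip (a point): grip point on the axis of the slim golden-brown scriber's handle, 35 mm above the block's top at the start. The scriber is 140 mm long, 0.06 kg, its handle takes up the upper 90 mm and is 12 mm square to the touch; its y axis points along the scriber from the point to the handle's end (up at the start), its x and z axes are square to the handle's flats. The handle's end is 35 mm beyond this point
- scriber_tip (a point): the scriber's point, 106.5 mm from scriber_grip along the scriber's -y axis; axes as scriber_grip. The steel point is 3 mm across for its last 33 mm, above which comes a 12 mm collar
- scriber: the same scriber as a whole; origin half-way along it, on one side of the handle, 6.5 mm from its axis; axes as scriber_grip
- die_mid (a point): dark steel cutting die, 88 x 40 x 30 mm; its point half-way up. A bystander, loose
- weight_mid (a point): steel weight with a turned knob, 50 x 62 x 48 mm; its point half-way up. A bystander, loose
- blanks_mid (a point): tied stack of navy oval leather blanks, 83 x 50 x 19 mm; its point half-way up. A bystander, loose
Mind the look-alikes: they are no part of the job. Of the things that look like the reset_unit, the larger one is meant.

How it is judged:
By the outcome, as a careful person would: the job done as asked, in the order asked, and still so for the second after the job is handed in, while the arm keeps its last pose, push and grip.
It also fails if it takes over 38 s, if anything falls off the work surface, if the arm or the gripper's body presses on something with over 40 N, if the wrist force passes 120 N, or if a joint passes its speed limit or range.

## Working session

There is one attempt and no reset: what is moved stays moved. The work goes in short steps, Python scripts to look and compute and a tool call to move; the robot and the scene stay as the last step left them, time stands still between calls to the robot, and variables do not carry over. Pictures are saved under pics/ and viewed, and the job is handed in when it is done.

Besides the shell and the picture viewer there is one more tool, called as name([rows], argument=value, ...), one row to a line, values as JSON. move_arm: Moves the arm, as the interface text tells. Its arguments: {"type":"object","properties":{"series":{"type":"array","items":{"type":"array","items":{"type":"number"}}},"force":{"type":"number"}},"required":["series"]}

```bash
mkdir -p pics; ls; cat > h.py <<'E'
import numpy as np, cv2
from rig import readout, eyes, manip
from scipy.spatial.transform import Rotation as Rn
def save(n,im,crop=None,s=1):
    if crop: r0,r1,c0,c1=crop; im=im[r0:r1,c0:c1]
    im=cv2.resize(im,None,fx=s,fy=s,interpolation=cv2.INTER_CUBIC)
    cv2.imwrite('pics/'+n,im[:,:,::-1])
def cam(name,st=None):
    c=eyes.get_calibration(name); K=np.array(c['intrinsics'])
    if 'R' in c: return K,np.array(c['R']),np.array(c['t'])
    T=np.array(c['T_tool_cam']); W=np.eye(4); W[:3,:3]=Rn.from_quat(st['tcp_rot']).as_matrix(); W[:3,3]=st['tcp_pos']
    M=np.linalg.inv(W@T); return K,M[:3,:3],M[:3,3]
def ray(c,rc):
    K,R,t=c; d=R.T@np.linalg.solve(K,[rc[1],rc[0],1]); return -R.T@t,d/np.linalg.norm(d)
def atz(c,rc,z):
    o,d=ray(c,rc); return o+d*(z-o[2])/d[2]
def proj(c,X):
    K,R,t=c; p=K@(R@np.array(X)+t); return p[1]/p[2],p[0]/p[2]
def tri(obs):
    A=np.zeros((3,3));b=np.zeros(3)
    rs=[ray(c,rc) for c,rc in obs]
    for o,d in rs:
        P=np.eye(3)-np.outer(d,d);A+=P;b+=P@o
    X=np.linalg.solve(A,b); return X,[np.linalg.norm((np.eye(3)-np.outer(d,d))@(X-o)) for o,d in rs]
E
python3 - <<'E'
from h import *
s=readout.sense(); print({k:np.round(v,3).tolist() for k,v in s.items()}, manip.tcp_to_grasp)
for n in ['scene','top','wrist']:
    save(n+'0.png',eyes.grab_frame(n))
    for l in ['reset_unit','port1','port2','port3','lamp_red','tool_block','scriber_grip','scriber_tip','die_mid','weight_mid','blanks_mid']:
        try: print(n,l,[(np.round(d['location'],1).tolist(),round(d['confidence'],2)) for d in eyes.pinpoint(n,l)])
        except Exception as e: print(n,l,e)
print(readout.sense()['time_s'])
E
```

```text
pics
{'time_s': 0.0, 'joint_positions': [-1.361, 0.131, 1.489, 0.0, 1.523, -0.085], 'joint_velocities': [-0.0, -0.0, -0.0, 0.0, 0.001, 0.0], 'joint_torque': [-0.001, -55.985, -49.176, 0.077, 0.036, -0.0], 'tcp_pos': [0.174, -0.574, 0.218], 'tcp_rot': [-0.699, -0.104, 0.699, -0.103], 'wrist_force': [0.289, -0.624, 0.006], 'moment': [0.041, 0.001, -0.003], 'opening': 0.093} 0.0188
scene reset_unit [([242.6, 401.0], 0.95), ([281.8, 279.0], 0.68), ([228.2, 339.2], 0.45)]
scene port1 [([257.4, 291.6], 0.98), ([268.5, 281.2], 0.89), ([225.7, 408.4], 0.87), ([280.5, 279.3], 0.72), ([244.3, 411.7], 0.69), ([233.4, 410.2], 0.65)]
scene port2 [([257.4, 291.6], 0.98), ([268.5, 281.2], 0.89), ([225.7, 408.4], 0.87), ([280.5, 279.3], 0.72), ([244.3, 411.7], 0.69), ([233.4, 410.2], 0.65)]
scene port3 [([257.4, 291.6], 0.98), ([268.5, 281.2], 0.89), ([225.7, 408.4], 0.87), ([280.5, 279.3], 0.72), ([244.3, 411.7], 0.69), ([233.4, 410.2], 0.65)]
scene lamp_red [([210.2, 409.3], 0.74), ([263.9, 268.5], 0.5)]
scene tool_block [([226.2, 343.7], 0.56), ([207.3, 245.1], 0.31)]
scene scriber_grip [([224.5,
[... 399 characters left out ...]
3.4], 0.83), ([277.3, 350.2], 0.82), ([230.8, 241.1], 0.71), ([270.9, 363.1], 0.67)]
top port3 [([221.0, 263.4], 0.83), ([277.3, 350.2], 0.82), ([230.8, 241.1], 0.71), ([270.9, 363.1], 0.67)]
top lamp_red [([209.1, 250.7], 0.39)]
top tool_block [([218.5, 339.0], 0.86), ([135.6, 235.9], 0.7)]
top scriber_grip [([214.1, 342.7], 0.45)]
top scriber_tip []
top die_mid [([140.0, 233.0], 0.5)]
top weight_mid [([143.1, 304.2], 0.86)]
top blanks_mid [([252.4, 400.0], 0.62), ([137.1, 233.9], 0.21)]
wrist reset_unit []
wrist port1 []
wrist port2 []
wrist port3 []
wrist lamp_red []
wrist tool_block []
wrist scriber_grip []
wrist scriber_tip []
wrist die_mid []
wrist weight_mid []
wrist blanks_mid []
1.8
```

View pics/scene0.png

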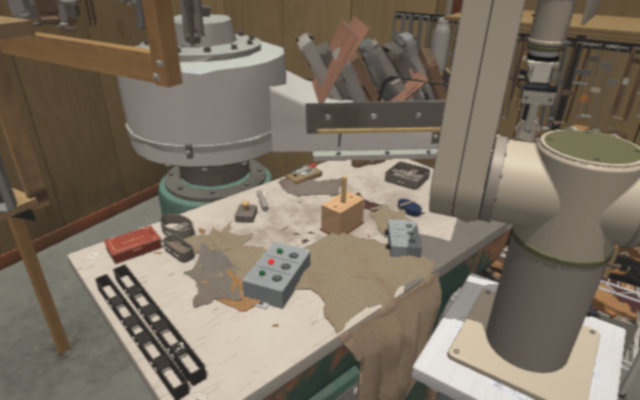

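View pics/top0.png

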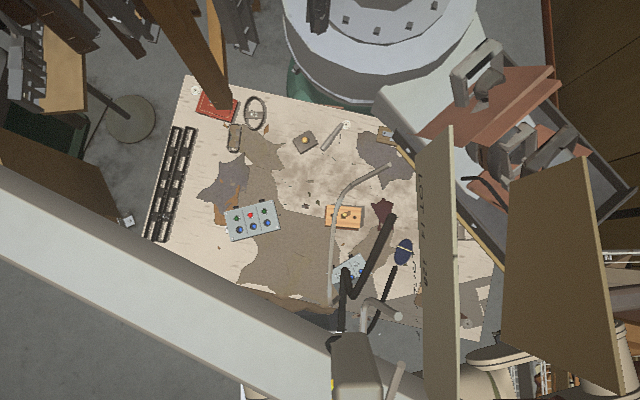

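```bash
python3 - <<'E'
import cv2
a=cv2.imread('pics/top0.png')[190:310,210:420]; b=cv2.imread('pics/scene0.png')[180:300,240:450]
cv2.imwrite('pics/crop0.png',cv2.resize(cv2.vconcat([a,b]),None,fx=2.5,fy=2.5,interpolation=cv2.INTER_CUBIC))
from h import *
t=cam('top');s=cam('scene')
for n,c in(('top',t),('scene',s)): print(n,(-c[1].T@c[2]).round(3),c[0][0,0])
print('units',atz(t,(220.6,251),.046),atz(t,(269,347),.046))
E
```

```text
top [ 0.376 -0.068  1.502] 494.38752949502646
scene [-0.012  0.707  0.633] 450.3595985857917
units [0.47822825 0.11482078 0.046     ] [ 0.33013811 -0.16386838  0.046     ]
```

View pics/crop0.png

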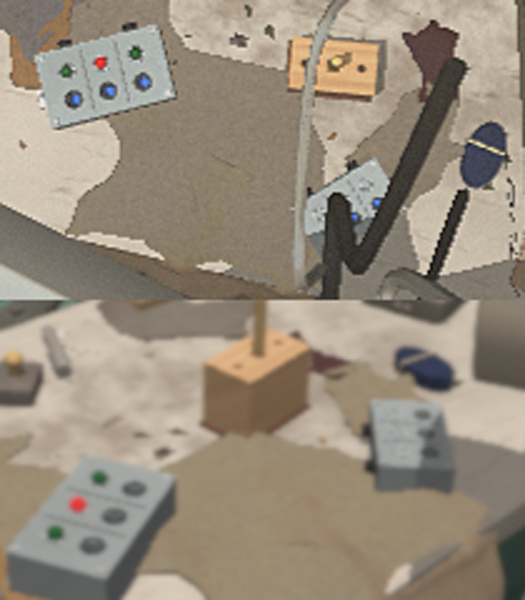

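The picture shows two candidates for the relay unit. A is at top (221,251) and scene (275,277); it is larger, with one red lamp in the middle and two green ones. B is at top (269,347) and scene (238,404); it is smaller and has no red lamp. A fits the description, and the crop confirms it, so the target is its middle port.

```bash
python3 - <<'E'
from h import *
t=cam('top');s=cam('scene')
tp=cv2.imread('pics/top0.png')
save('c1.png',cv2.imread('pics/scene0.png')[:,:,::-1],(170,240,310,380),8)
save('c2.png',tp[:,:,::-1],(195,240,220,370),5)
print('grip?',tri([(t,(214.1,342.7)),(s,(189.1,341.6))]))
for z in (.076,.111,.146): print(z,atz(t,(217,344),z))
print('port2', tri([(t,(226.5,253.5)),(s,(268.5,281.2))]), 'scene p', [tri([(t,(226.5,253.5)),(s,p)]) [1] for p in((266,286),)])
for rc in ((215,385),(285,345),(200,335),(170,380)):
    for z in np.arange(0,1.4,.2):
        X=atz(t,rc,z); print(rc,round(z,1),X.round(2),np.round(proj(s,X)))
E
```

```text
grip? (array([ 0.48791521, -0.1511602 ,  0.11043773]), [np.float64(0.002289042353986953), np.float64(0.002289042353986925)])
0.076 [ 0.48014545 -0.15786627  0.076     ]
0.111 [ 0.47758097 -0.15565133  0.111     ]
0.146 [ 0.47501649 -0.15343639  0.146     ]
port2 (array([0.46712501, 0.11264768, 0.03928238]), [np.float64(0.0073515382192354106), np.float64(0.007351538219235509)]) scene p [[np.float64(0.002605242412415295), np.float64(0.0026052424124153677)]]
(215, 385) 0.0 [ 0.49 -0.29  0.  ] [205. 366.]
(215, 385) 0.2 [ 0.47 -0.26  0.2 ] [143. 371.]
(215, 385) 0.4 [ 0.46 -0.23  0.4 ] [ 66. 377.]
(215, 385) 0.6 [ 0.44 -0.2   0.6 ] [-33. 384.]
(215, 385) 0.8 [ 0.43 -0.17  0.8 ] [-166.  395.]
(215, 385) 1.0 [ 0.41 -0.14  1.  ] [-351.  409.]
(215, 385) 1.2 [ 0.4  -0.11  1.2 ] [-629.  430.]
(285, 345) 0.0 [ 0.28 -0.16  0.  ] [252. 416.]
(285, 345) 0.2 [ 0.29 -0.15  0.2 ] [178. 420.]
(285, 345) 0.4 [ 0.31 -0.13  0.4 ] [ 86. 424.]
(285, 345) 0.6 [ 0.32 -0.12  0.6 ] [-30. 429.]
(285, 345) 0.8 [ 0.33 -0.11  0.8 ] [-181.  436.]
(285, 345) 1.0 [ 0.34 -0.1   1.  ] [-385.  446.]
(285, 345) 1.2 [ 0.36 -0.09  1.2 ] [-676.  459.]
(200, 335) 0.0 [ 0.54 -0.14  0.  ] [223. 322.]
(200, 335) 0.2 [ 0.52 -0.13  0.2 ] [156. 328.]
(200, 335) 0.4 [ 0.5  -0.12  0.4 ] [ 74. 337.]
(200, 335) 0.6 [ 0.47 -0.11  0.6 ] [-32. 348.]
(200, 335) 0.8 [ 0.45 -0.1   0.8 ] [-172.  362.]
(200, 335) 1.0 [ 0.43 -0.09  1.  ] [-365.  382.]
(200, 335) 1.2 [ 0.41 -0.08  1.2 ] [-648.  411.]
(170, 380) 0.0 [ 0.63 -0.28  0.  ] [193. 323.]
(170, 380) 0.2 [ 0.59 -0.25  0.2 ] [134. 329.]
(170, 380) 0.4 [ 0.56 -0.22  0.4 ] [ 61. 337.]
(170, 380) 0.6 [ 0.53 -0.19  0.6 ] [-34. 346.]
(170, 380) 0.8 [ 0.49 -0.17  0.8 ] [-162.  360.]
(170, 380) 1.0 [ 0.46 -0.14  1.  ] [-342.  378.]
(170, 380) 1.2 [ 0.43 -0.11  1.2 ] [-615.  407.]
```

View pics/c1.png

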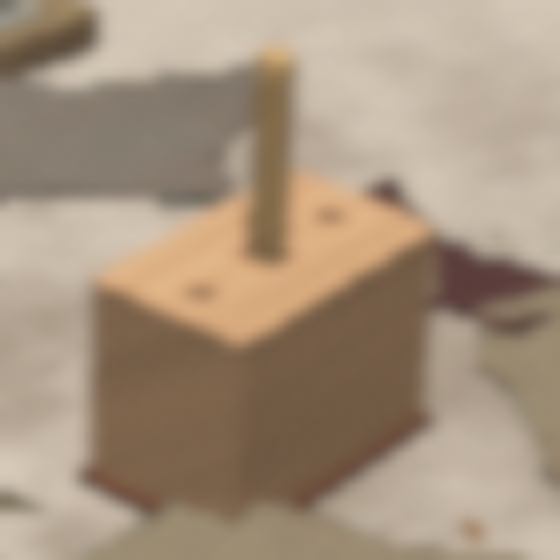

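View pics/c2.png

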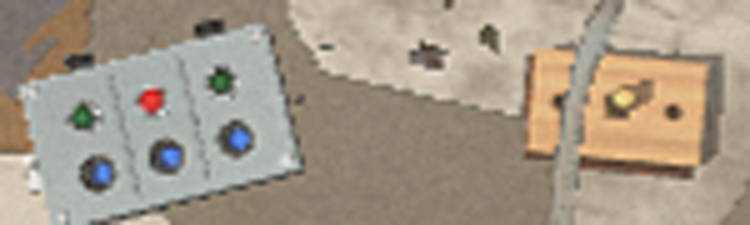

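```bash
python3 - <<'E'
from h import *
t=cam('top');s=cam('scene')
for X in ((0,0,0),(0,0,.3),(0,0,.4),(0,0,.6),(0,0,.8),(.174,-.574,.219),(.174,-.574,.4),(.174,-.574,.6)): print(X,np.round(proj(t,X)),np.round(proj(s,X)))
E
```

```text
(0, 0, 0) [383. 294.] [346. 525.]
(0, 0, 0.3) [417. 289.] [204. 573.]
(0, 0, 0.4) [432. 286.] [141. 594.]
(0, 0, 0.6) [473. 280.] [-19. 648.]
(0, 0, 0.8) [540. 269.] [-253.  727.]
(0.174, -0.574, 0.219) [329. 515.] [125. 526.]
(0.174, -0.574, 0.4) [342. 549.] [ 56. 543.]
(0.174, -0.574, 0.6) [362. 602.] [-35. 566.]
```

View pics/wrist0.png

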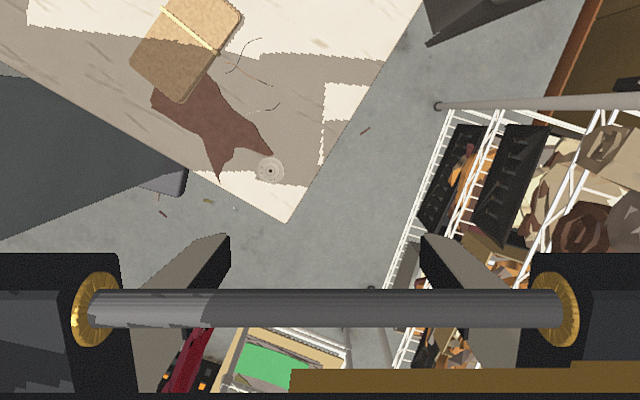

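```bash
python3 - <<'E'
from h import *
t=cam('top');s=cam('scene')
print(np.round(eyes.get_calibration('wrist')['T_tool_cam'],4), np.round(eyes.get_calibration('wrist')['intrinsics'],1))
st=readout.sense(); R=Rn.from_quat(st['tcp_rot']).as_matrix(); print('tool axes cols',R.round(3))
a=atz(t,(205,327),.076);b=atz(t,(207.4,362),.076);d=a-b;print('block long dir',d.round(3),np.degrees(np.arctan2(d[1],d[0])))
# scriber end in scene at c1 (275,55)/8 -> row 170+6.9+.., col 310+34.4 ; top c2 (624,98)/5
print('end',tri([(t,(195+98/5,220+624/5)),(s,(170+58/8,310+275/8))]))
print('base',tri([(s,(170+258/8,310+267/8)),(t,(195+98/5,220+622/5))]))
print('A holes', atz(t,(195+112/5,220+674/5),.076),atz(t,(195+100/5,220+560/5),.076))
print('ports',[atz(t,(195+y/5,220+x/5),.028).round(4) for x,y in((99,173),(168,156),(236,139))])
print('lamps',[atz(t,(195+y/5,220+x/5),.05).round(4) for x,y in((82,117),(151,100),(220,82))])
print('move to (.43,-.155,.26) in tool', R.T@(np.array([.43,-.155,.26])-st['tcp_pos'])*1000)
E
```

```text
[[-5.000e-04 -2.437e-01  9.698e-01 -1.653e-01]
 [ 1.000e+00 -5.000e-04  4.000e-04  1.300e-03]
 [ 4.000e-04  9.698e-01  2.437e-01 -6.730e-02]
 [ 0.000e+00  0.000e+00  0.000e+00  1.000e+00]] [[360.7   0.  324.8]
 [  0.  360.7 200.1]
 [  0.    0.    1. ]]
tool axes cols [[ 0.     0.291 -0.957]
 [ 0.    -0.957 -0.291]
 [-1.    -0.    -0.   ]]
block long dir [0.009 0.101 0.   ] 84.69376566070797
end (array([ 0.48379212, -0.15495626,  0.14289797]), [np.float64(0.002249380394887133), np.float64(0.002249380394887151)])
base (array([ 0.48799876, -0.15945401,  0.06922785]), [np.float64(0.0004523981840299373), np.float64(0.0004523981840300267)])
A holes [ 0.47824488 -0.18904081  0.076     ] [ 0.48676548 -0.12334573  0.076     ]
ports [array([0.4534, 0.1507, 0.028 ]), array([0.4626, 0.1095, 0.028 ]), array([0.4718, 0.0688, 0.028 ])]
lamps [array([0.4855, 0.1572, 0.05  ]), array([0.4945, 0.1165, 0.05  ]), array([0.5042, 0.0757, 0.05  ])]
move to (.43,-.155,.26) in tool [ -41.36457133 -326.76226985 -366.36826799]
```

move_arm([
  [93,-4,-16,-18,0],
  [93,-4,-16,-18,0],
  [93,-4,-16,-18,0],
  [93,-4,-16,-18,0],
  [93,-4,-16,-18,0],
  [93,-4,-16,-18,0],
  [93,-4,-16,-18,0],
  [93,-4,-16,-18,0],
])

```text
time_s: 2.47
tcp_pos: [0.2754, -0.4088, 0.2509]
tcp_rot: [0.699, 0.104, -0.699, 0.104]
wrist_force: [0.2, 0.1, -0.5]
opening: 0.0927
```

```bash
python3 - <<'E'
from h import *
st=readout.sense(); print(st['time_s'],st['tcp_pos'],st['wrist_force'],st['joint_positions'])
save('top1.png',eyes.grab_frame('top'));save('scene1.png',eyes.grab_frame('scene'))
E
```

```text
2.4667 [ 0.27540402 -0.40877216  0.25093396] [ 0.17407182  0.13434718 -0.52823955] [-1.08201255e+00 -1.74725293e-01  1.73033558e+00  4.11101188e-05
  1.58567690e+00  1.94122496e-01]
```

View pics/top1.png

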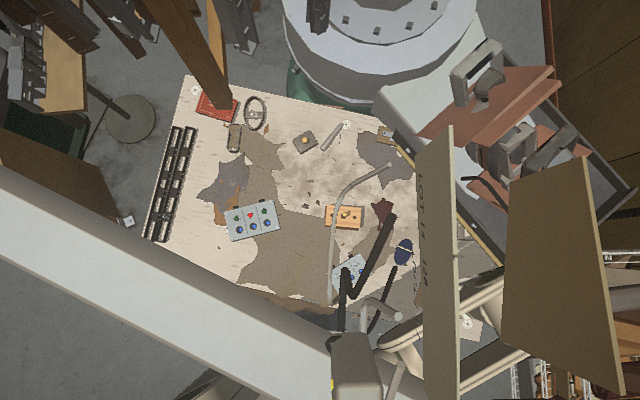

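View pics/scene1.png

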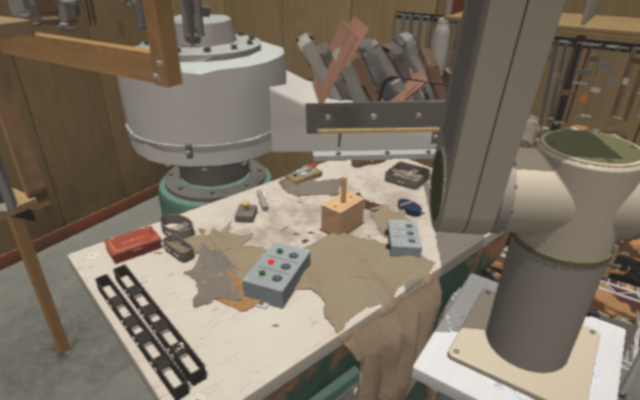

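move_arm([
  [93,-1,-17,-18,0],
  [93,-1,-17,-18,0],
  [93,-1,-17,-18,0],
  [93,-1,-17,-18,0],
  [93,-1,-17,-18,0],
  [93,-1,-17,-18,0],
])

```text
time_s: 3.07
tcp_pos: [0.3489, -0.2804, 0.2567]
tcp_rot: [-0.699, -0.103, 0.699, -0.104]
wrist_force: [1.5, -0.2, -0.1]
opening: 0.0928
```

```bash
python3 - <<'E'
from h import *
st=readout.sense(); print(st['time_s'],st['tcp_pos'],st['wrist_force'],st['joint_positions'])
save('top2.png',eyes.grab_frame('top'))
E
```

```text
3.0667 [ 0.34885118 -0.28042101  0.25665412] [ 1.50299648 -0.18556389 -0.13765498] [-7.91496793e-01 -3.05778673e-01  1.83035902e+00 -2.64722031e-04
  1.61670340e+00  4.85090129e-01]
```

View pics/top2.png

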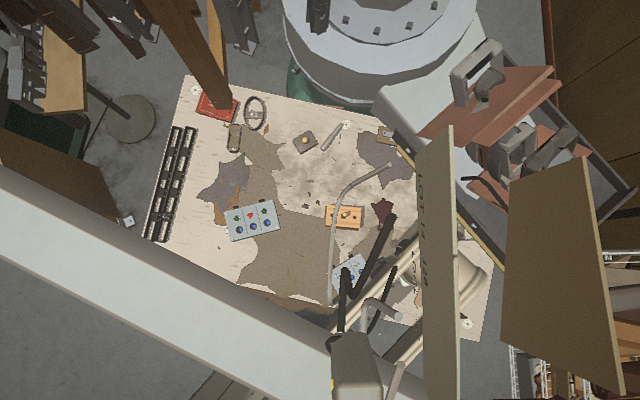

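The forearm passes underneath the overhead tubes, so the path is clear and I'm carrying on.

move_arm([
  [93,0,-16,-19,0],
  [93,0,-16,-19,0],
  [93,0,-16,-19,0],
  [93,0,-16,-19,0],
  [93,0,-16,-19,0],
  [93,0,-16,-19,0],
  [93,0,0,0,0.1],
  [93,0,0,0,0.1],
  [93,0,0,0,0.1],
  [93,0,0,0,0.1],
  [93,0,0,0,0],
])

```text
time_s: 4.03
tcp_pos: [0.4298, -0.1565, 0.2565]
tcp_rot: [-0.706, 0.039, 0.706, 0.039]
wrist_force: [-0.3, 0.0, 0.3]
opening: 0.0933
```

```bash
python3 - <<'E'
from h import *
st=readout.sense(); print(st['time_s'],st['tcp_pos'],st['tcp_rot'],st['wrist_force'],st['joint_positions'])
im=eyes.grab_frame('wrist'); save('w3.png',im); np.save('w3.npy',im)
np.savez('w3st.npz',tcp_pos=st['tcp_pos'],tcp_rot=st['tcp_rot'])
c=cam('wrist',st); print('exp grip px',proj(c,(.483,-.156,.111)))
for l in ('scriber_grip','port1','tool_block','reset_unit'): print(l,[(np.round(d['location'],1).tolist(),round(d['confidence'],2)) for d in eyes.pinpoint('wrist',l)])
E
```

```text
4.0333 [ 0.42984804 -0.15646562  0.25651704] [-0.70598032  0.03898548  0.70609182  0.03881061] [-0.33276218  0.03267448  0.33492388] [-4.61016103e-01 -2.76729826e-01  1.80709871e+00 -2.89717481e-04
  1.61127099e+00  1.21984436e+00]
exp grip px (np.float64(127.79112428446497), np.float64(315.7768031515302))
scriber_grip [([129.0, 312.1], 0.62)]
port1 [([289.7, 327.5], 0.85), ([171.0, 67.2], 0.83), ([273.8, 350.6], 0.72), ([182.8, 38.6], 0.66), ([158.1, 104.1], 0.66), ([257.7, 373.1], 0.65)]
tool_block [([122.2, 317.1], 0.58)]
reset_unit [([254.7, 343.6], 0.66), ([147.7, 86.6], 0.58), ([180.9, 33.2], 0.31)]
```

View pics/w3.png

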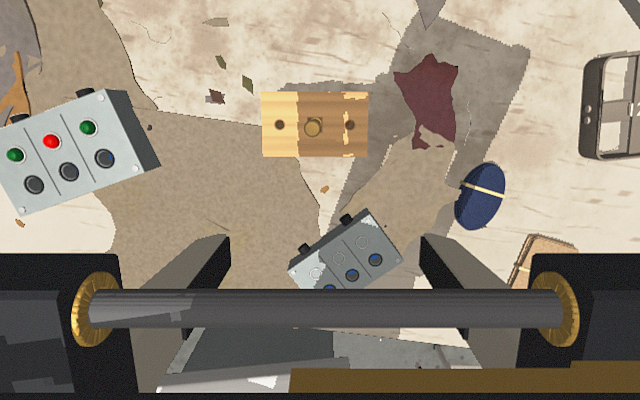

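The wrist view shows the block squarely aligned with the jaws, the scriber at (127,314), and unit A's middle port at (171,69) in front of the red lamp at (141,51).

```bash
python3 - <<'E'
from h import *
t=cam('top');s=cam('scene');z=np.load('w3st.npz');w=cam('wrist',z)
im=np.load('w3.npy'); save('c3.png',im,(80,170,250,380),6); save('c4.png',im,(85,220,0,165),4)
print('grip NN wrist@.111',atz(w,(129,312.1),.111))
E
```

```text
grip NN wrist@.111 [ 0.48234431 -0.15279049  0.111     ]
```

View pics/c3.png

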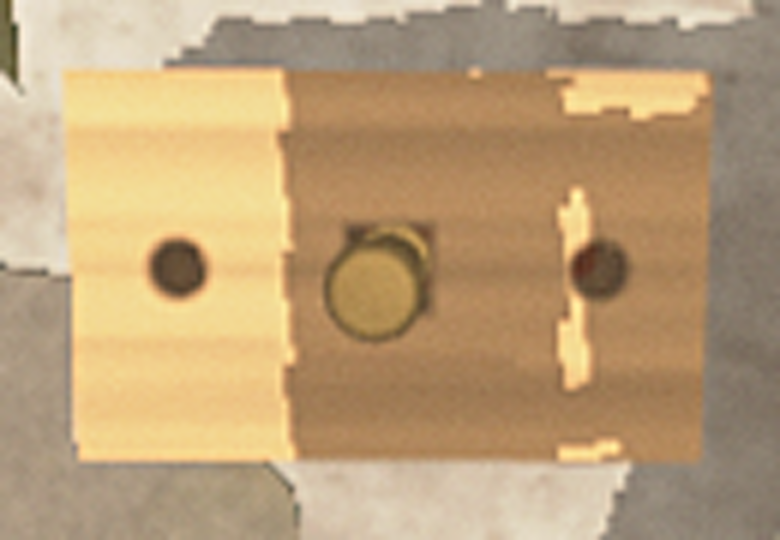

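View pics/c4.png

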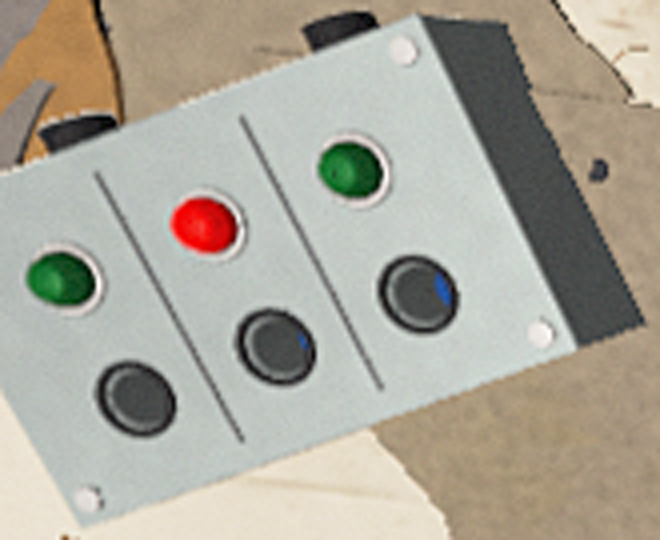

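```bash
python3 - <<'E'
from h import *
t=cam('top');s=cam('scene');z=np.load('w3st.npz');w=cam('wrist',z)
E=(128,312.5)
print('end w+t',tri([(w,E),(t,(214.4,344.7))])); print('end all',tri([(w,E),(t,(214.4,344.7)),(s,(177,344.4))])); print('end w+s',tri([(w,E),(s,(177,344.4))]))
print('end@.146',atz(w,E,.146),'top',atz(t,(214.4,344.7),.146)); print('hole@.076',atz(w,(124.7,315),.076), 'holes',atz(w,(124.7,279.6),.076),atz(w,(124.8,350),.076))
print('block corners',[atz(w,p,.076).round(4) for p in((91.8,261),(92,368.5),(156.7,263),(156.7,366.5))])
for n,rc in(('p1',(184.7,34.3)),('p2',(171.5,69)),('p3',(158.5,104.7))): print(n,atz(w,rc,.046))
print('p2 tri',tri([(w,(171.5,69)),(t,(226.4,253.5))]),tri([(w,(171.5,69)),(s,(265.7,287))]))
print('redlamp',atz(w,(141.2,51),.052))
R=Rn.from_quat(z['tcp_rot']).as_matrix();print(R.round(3))
E
```

```text
end w+t (array([ 0.48355923, -0.15518291,  0.13777053]), [np.float64(0.0012135028899610655), np.float64(0.0012135028899611271)])
end all (array([ 0.48421871, -0.15469786,  0.14357914]), [np.float64(0.00044078053922343705), np.float64(0.002158669985898941), np.float64(0.0017189837607960146)])
end w+s (array([ 0.48515276, -0.15415597,  0.14370569]), [np.float64(0.0006364109733467963), np.float64(0.0006364109733468497)])
end@.146 [ 0.48470761 -0.15456701  0.146     ] top [ 0.48213502 -0.15558037  0.146     ]
hole@.076 [ 0.48431916 -0.15457781  0.076     ] holes [ 0.48798401 -0.12153734  0.076     ] [ 0.48060393 -0.18723802  0.076     ]
block corners [array([ 0.5192, -0.1087,  0.076 ]), array([ 0.5081, -0.2069,  0.076 ]), array([ 0.4599, -0.1015,  0.076 ]), array([ 0.449 , -0.2002,  0.076 ])]
p1 [0.45406081 0.15007327 0.046     ]
p2 [0.46381828 0.1094361  0.046     ]
p3 [0.47308238 0.0685399  0.046     ]
p2 tri (array([0.46241306, 0.10783029, 0.0475485 ]), [np.float64(0.0016048725708927034), np.float64(0.0016048725708927114)]) (array([0.46377332, 0.1087941 , 0.04676421]), [np.float64(0.0001341557449653766), np.float64(0.00013415574496541515)])
redlamp [0.49667917 0.11444183 0.052     ]
[[-0.    -0.11  -0.994]
 [-0.    -0.994  0.11 ]
 [-1.     0.     0.   ]]
```

move_arm([
  [93,0,-2,-14,0],
  [93,0,-2,-14,0],
  [93,0,-2,-13,0],
  [93,0,-2,-13,0],
  [93,15,0,0,0],
  [93,25,0,0,0],
  [93,25,0,0,0],
  [93,25,0,0,0],
  [93,5,0,0,0],
  [93,0,0,0,0],
])

```text
time_s: 5.12
tcp_pos: [0.4828, -0.153, 0.1595]
tcp_rot: [-0.705, 0.036, 0.708, 0.037]
wrist_force: [-0.3, 0.6, 1.2]
opening: 0.0929
```

```bash
python3 - <<'E'
from h import *
st=readout.sense(); print(st['time_s'],st['tcp_pos'],st['tcp_rot'],st['wrist_force'])
im=eyes.grab_frame('wrist'); save('w4.png',im)
c=cam('wrist',st); print('exp end',proj(c,(.4845,-.1546,.146)),'tcp',proj(c,st['tcp_pos']))
save('s4.png',eyes.grab_frame('scene'),(60,260,240,480),3)
E
```

```text
5.1167 [ 0.48282682 -0.15298316  0.15953124] [-0.70464253  0.03629181  0.70764582  0.03740604] [-0.32119326  0.64413266  1.17704777]
exp end (np.float64(238.8728660260394), np.float64(325.15999802970305)) tcp (np.float64(252.10831427509888), np.float64(322.2270406322238))
```

View pics/w4.png

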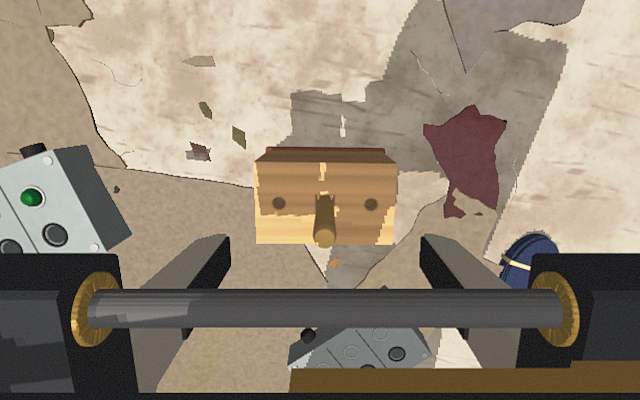

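View pics/s4.png

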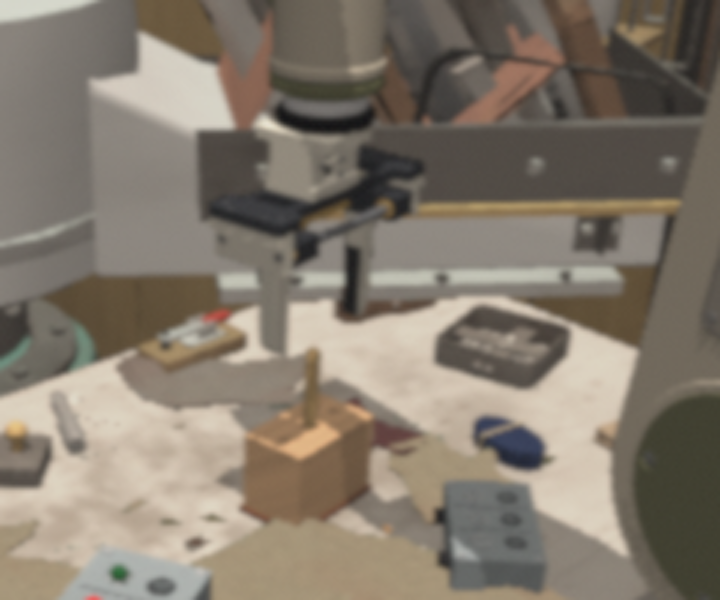

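move_arm([
  [93,20,1,-2,0],
  [93,20,0,0,0],
  [93,20,0,0,0],
  [93,6,0,0,0],
  [93,0,0,0,0],
  [93,0,0,0,0],
])

```text
time_s: 5.72
tcp_pos: [0.4872, -0.1551, 0.0973]
tcp_rot: [0.707, -0.037, -0.706, -0.037]
wrist_force: [1.0, -0.4, 0.3]
opening: 0.0933
```

```bash
python3 - <<'E'
from h import *
st=readout.sense(); print(st['time_s'],st['tcp_pos'],Rn.from_quat(st['tcp_rot']).as_matrix().round(4),st['wrist_force'])
E
```

```text
5.7167 [ 0.48715929 -0.15514728  0.0973263 ] [[ 1.600e-03 -1.048e-01 -9.945e-01]
 [-7.000e-04 -9.945e-01  1.048e-01]
 [-1.000e+00  5.000e-04 -1.700e-03]] [ 0.98718448 -0.43068009  0.30751012]
```

move_arm([
  [93,5,0,3,0],
  [93,0,0,0,0],
  [40,0,0,0,0],
  [20,0,0,0,0],
  [10,0,0,0,0],
  [5,0,0,0,0],
  [5,0,0,0,0],
  [5,0,0,0,0],
  [5,0,0,0,0],
  [5,0,0,0,0],
  [5,0,0,0,0],
], force=40)

```text
time_s: 6.63
tcp_pos: [0.4832, -0.1544, 0.0906]
tcp_rot: [-0.706, 0.037, 0.706, 0.037]
wrist_force: [0.5, -0.5, 0.5]
opening: 0.0379
```

```bash
python3 - <<'E'
from h import *
st=readout.sense(); print(st['time_s'],st['tcp_pos'],Rn.from_quat(st['tcp_rot']).as_matrix().round(4),st['wrist_force'],st['opening'])
E
```

```text
6.6333 [ 0.4832339  -0.15443518  0.09057837] [[-1.000e-04 -1.050e-01 -9.945e-01]
 [ 0.000e+00 -9.945e-01  1.050e-01]
 [-1.000e+00 -0.000e+00  1.000e-04]] [ 0.49344048 -0.4678688   0.45487887] 0.03790072883631247
```

Fingers are still closing, so I'll wait a little longer.

move_arm([
  [0,0,0,0,0],
  [0,0,0,0,0],
  [0,0,0,0,0],
  [0,0,0,0,0],
  [0,0,0,0,0],
  [0,0,0,0,0],
  [0,0,0,0,0],
  [0,0,0,0,0],
], force=40)

```text
time_s: 7.3
tcp_pos: [0.4834, -0.1529, 0.0906]
tcp_rot: [-0.706, 0.036, 0.706, 0.038]
wrist_force: [0.7, 8.2, 2.5]
opening: 0.0126
```

move_arm([
  [0,0,-1.5,0,0],
  [0,0,0,0,0],
  [0,0,0,0,0],
])

```text
time_s: 7.55
tcp_pos: [0.4834, -0.1527, 0.0906]
tcp_rot: [-0.706, 0.037, 0.706, 0.037]
wrist_force: [-0.2, 2.2, 1.3]
opening: 0.013
```

Settled. Next I lift slowly, 82 mm.

move_arm([
  [0,-4,0,0,0],
  [0,-8,0,0,0],
  [0,-10,0,0,0],
  [0,-10,0,0,0],
  [0,-10,0,0,0],
  [0,-10,0,0,0],
  [0,-10,0,0,0],
  [0,-10,0,0,0],
  [0,-10,0,0,0],
  [0,0,0,0,0],
])

```text
time_s: 8.38
tcp_pos: [0.4847, -0.1536, 0.1757]
tcp_rot: [0.707, -0.038, -0.705, -0.037]
wrist_force: [0.6, 0.2, 0.3]
opening: 0.0131
```

```bash
python3 - <<'E'
from h import *
st=readout.sense(); print(st['time_s'],st['tcp_pos'],st['tcp_rot'],st['wrist_force'],st['opening'])
save('s5.png',eyes.grab_frame('scene'),(60,260,240,480),3)
save('w5.png',eyes.grab_frame('wrist'))
E
```

```text
8.3833 [ 0.48471526 -0.15360593  0.17567144] [ 0.70741904 -0.03772449 -0.70483402 -0.03666288] [0.57169985 0.16124743 0.31971026] 0.013072626251763812
```

View pics/s5.png

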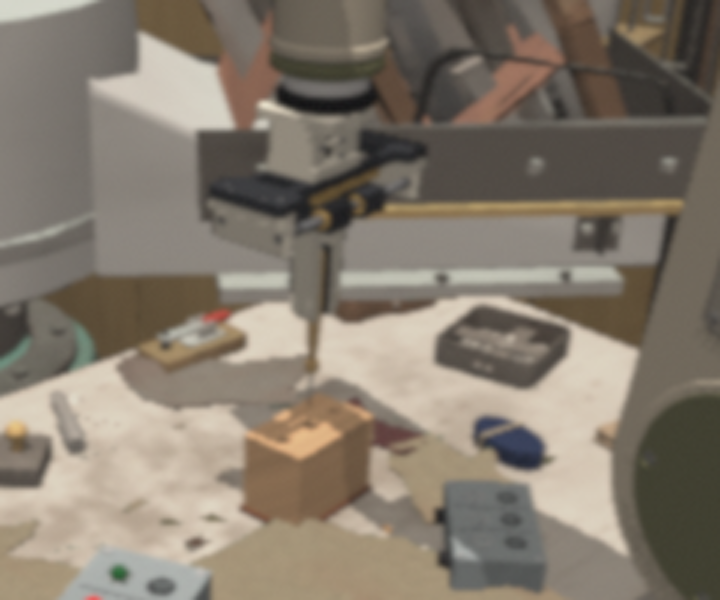

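View pics/w5.png

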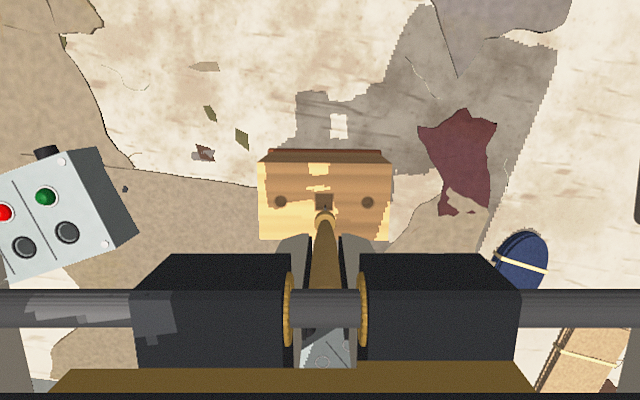

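move_arm([
  [0,-15,0,0,0],
  [0,-12,0,0,0],
  [0,0,-15,3,0],
  [0,0,-26,5,0],
  [0,0,-26,5,0],
  [0,0,-26,5,0],
  [0,0,-26,5,0],
  [0,0,-26,5,0],
  [0,0,-26,5,0],
  [0,0,-20,4,0],
  [0,0,-12,2,0],
  [0,0,0,0,0],
])

```text
time_s: 9.48
tcp_pos: [0.4657, 0.0552, 0.1997]
tcp_rot: [-0.706, 0.036, 0.706, 0.037]
wrist_force: [0.1, -0.6, -0.8]
opening: 0.0128
```

```bash
python3 - <<'E'
from h import *
st=readout.sense(); R=Rn.from_quat(st['tcp_rot']).as_matrix(); print(st['time_s'],st['tcp_pos'],R.round(3),st['wrist_force'],st['opening'])
im=eyes.grab_frame('wrist');save('w6.png',im); np.save('w6.npy',im); np.savez('w6st.npz',tcp_pos=st['tcp_pos'],tcp_rot=st['tcp_rot'])
c=cam('wrist',st); tip=st['tcp_pos']+R[:,0]*.0866; print('tip',tip,'px',proj(c,tip),'port px',proj(c,(.4638,.1092,.046)))
E
```

```text
9.4833 [0.46567443 0.05523325 0.19973103] [[-0.    -0.102 -0.995]
 [ 0.001 -0.995  0.102]
 [-1.    -0.001  0.   ]] [ 0.09135442 -0.57384905 -0.83524762] 0.012770939936091057
tip [0.46566958 0.0553001  0.11313105] px (np.float64(206.18201050385258), np.float64(323.0444707672675)) port px (np.float64(194.81915567775982), np.float64(264.65929515532))
```

View pics/w6.png

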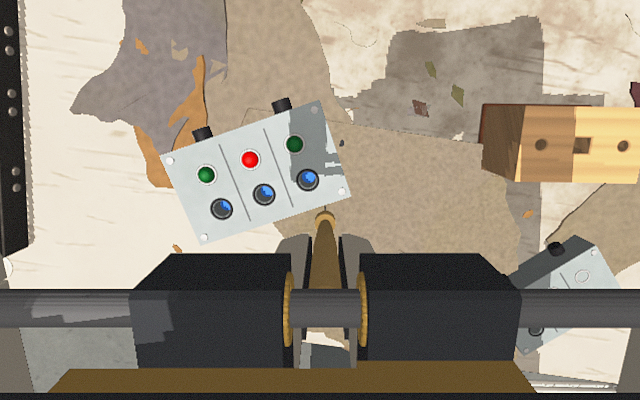

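move_arm([
  [0,0,-14,2,0],
  [0,0,-14,2,0],
  [0,0,-14,2,0],
  [0,0,-12,1,0],
  [0,15,0,0,0],
  [0,15,0,0,0],
  [0,12,0,0,0],
  [0,0,0,0,0],
  [0,0,0,0,0],
])

```text
time_s: 10.28
tcp_pos: [0.4641, 0.1067, 0.1569]
tcp_rot: [-0.705, 0.038, 0.707, 0.037]
wrist_force: [0.7, -0.4, 0.3]
opening: 0.0128
```

```bash
python3 - <<'E'
from h import *
st=readout.sense(); R=Rn.from_quat(st['tcp_rot']).as_matrix(); print(st['time_s'],st['tcp_pos'],R.round(3),st['wrist_force'],st['opening'])
im=eyes.grab_frame('wrist');save('w7.png',im,(120,280,230,420),4);s=eyes.grab_frame('scene');save('s7.png',s,(190,310,230,350),6)
c=cam('wrist',st); tip=st['tcp_pos']+R[:,0]*.0866; print('tip',tip,'px',proj(c,tip),'scene',proj(cam('scene'),tip),'port px',proj(c,(.4638,.1092,.046)),proj(cam('scene'),(.4638,.1092,.046)))
np.savez('w7st.npz',tcp_pos=st['tcp_pos'],tcp_rot=st['tcp_rot'])
save('t7.png',eyes.grab_frame('top'),(180,260,210,310),6)
E
```

```text
10.2833 [0.4641434  0.10671165 0.15692267] [[-0.002 -0.106 -0.994]
 [-0.    -0.994  0.106]
 [-1.     0.001  0.002]] [ 0.69118325 -0.39506899  0.27057986] 0.012825956066839006
tip [0.463973   0.10667824 0.07032284] px (np.float64(206.1862548620637), np.float64(323.04680521993095)) scene (np.float64(256.1263657242429), np.float64(287.241208461489)) port px (np.float64(198.65182380050342), np.float64(320.0160318555459)) (np.float64(266.06326165860924), np.float64(286.8197509334281))
```

View pics/w7.png

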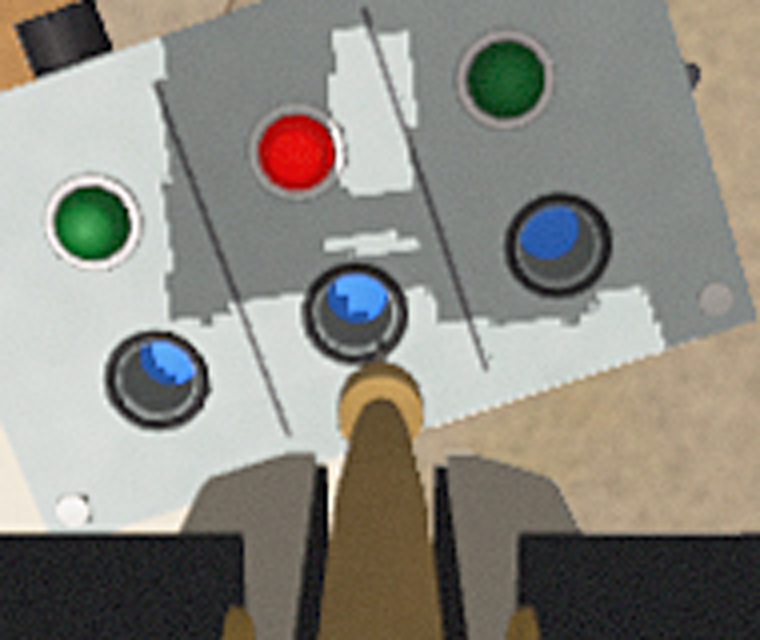

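View pics/s7.png

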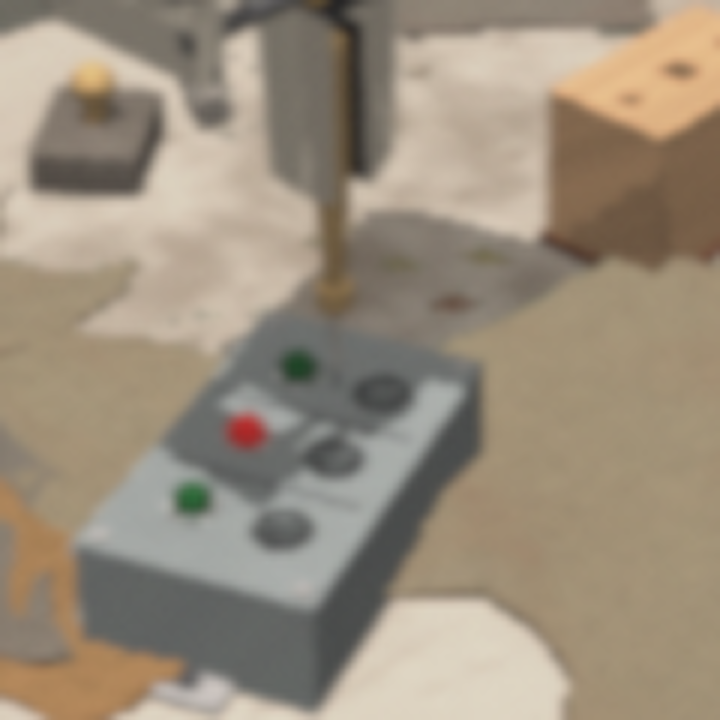

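```bash
python3 - <<'E'
from h import *
z=np.load('w7st.npz');w=cam('wrist',z);R=Rn.from_quat(z['tcp_rot']).as_matrix()
P=atz(w,(198.5,318.75),.046);print('port',P)
for tz in (.0703,):
  T=atz(w,(206,324.3),tz);print('tip',T, 'd tool mm',R.T@(P-T)*1000, 'using nominal tip', R.T@(P-(z['tcp_pos']+R[:,0]*.0866))*1000)
s=cam('scene')
print('scene port',atz(s,(190+457/6,230+334/6),.046),'tip scene', atz(s,(190+382/6,230+335/6),.0703))
E
```

```text
port [0.46402829 0.11017901 0.046     ]
tip [0.46400844 0.10576286 0.0703    ] d tool mm [24.29820847 -4.40779111  0.40150513] using nominal tip [24.32133373 -3.50132798  0.26924777]
scene port [0.46557303 0.11089026 0.046     ] tip scene [0.47171748 0.10146455 0.0703    ]
```

View pics/t7.png

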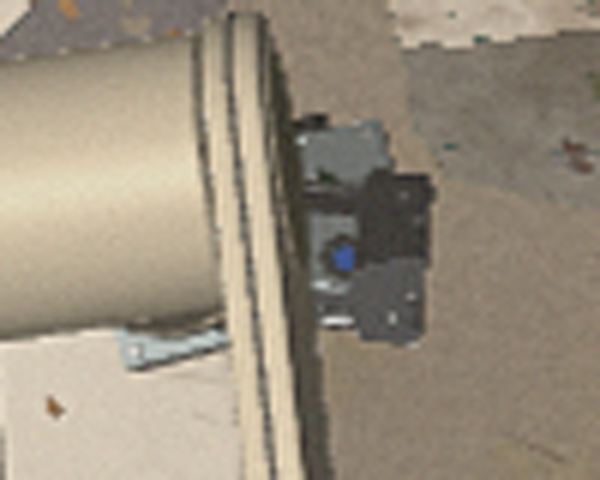

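move_arm([
  [0,0,-4,0,0],
  [0,6,0,0,0],
  [0,10,0,0,0],
  [0,4,0,0,0],
  [0,0,0,0,0],
  [0,0,0,0,0],
])

```text
time_s: 10.93
tcp_pos: [0.4645, 0.1114, 0.1368]
tcp_rot: [-0.706, 0.037, 0.707, 0.037]
wrist_force: [0.3, -0.5, -0.4]
opening: 0.0128
```

```bash
python3 - <<'E'
from h import *
st=readout.sense(); R=Rn.from_quat(st['tcp_rot']).as_matrix(); print(st['time_s'],st['tcp_pos'],R.round(3),st['wrist_force'],st['opening'])
im=eyes.grab_frame('wrist');save('w8.png',im,(160,240,270,370),7);s=eyes.grab_frame('scene');save('s8.png',s,(220,290,250,330),8)
c=cam('wrist',st); tip=st['tcp_pos']+R[:,0]*.0866; print('tip',tip,'px',proj(c,tip),'scene',proj(cam('scene'),tip),'port px',proj(c,(.464,.110,.046)),proj(cam('scene'),(.464,.110,.046)))
E
```

```text
10.9333 [0.4644593  0.11136139 0.13678577] [[-0.002 -0.105 -0.994]
 [-0.    -0.994  0.105]
 [-1.     0.     0.002]] [ 0.34266439 -0.46806663 -0.41840107] 0.012841826044115729
tip [0.46431504 0.11133973 0.05018589] px (np.float64(206.18598589600077), np.float64(323.0465060013822)) scene (np.float64(264.89700950138877), np.float64(285.96402638820376)) port px (np.float64(204.92160072726224), np.float64(324.9299805721245)) (np.float64(266.21975358424714), np.float64(286.51379355880886))
```

View pics/w8.png

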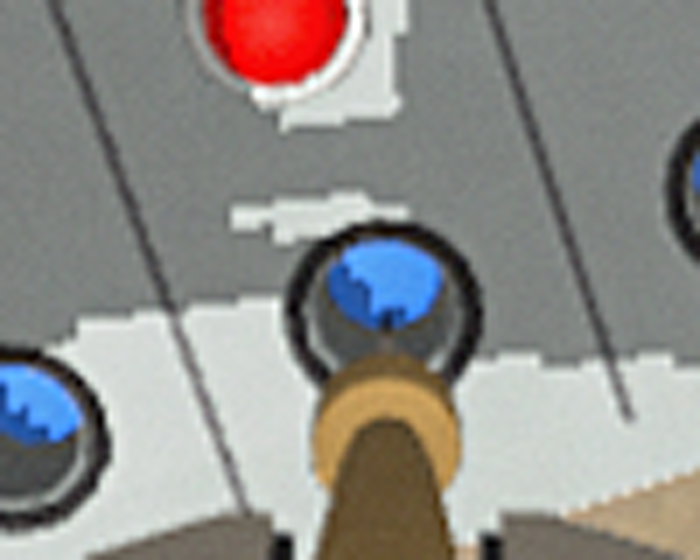

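View pics/s8.png

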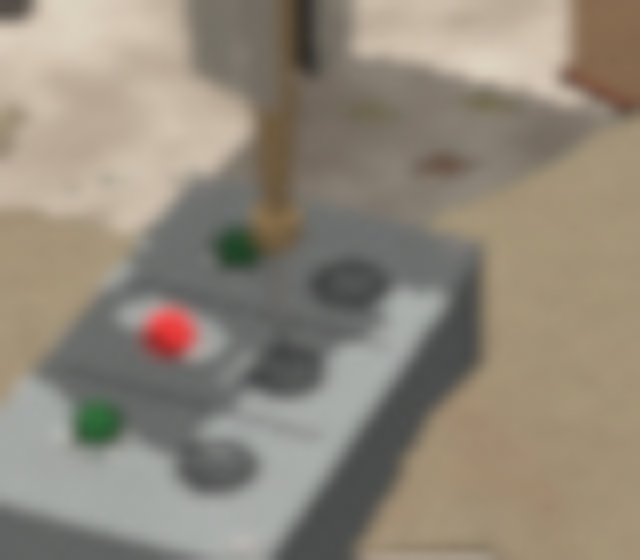

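move_arm([
  [0,5,0,0,0],
  [0,5,0,0,0],
  [0,5,0,0,0],
  [0,3,0,0,0],
  [0,0,0,0,0],
  [0,0,0,0,0],
])

```text
time_s: 11.53
tcp_pos: [0.4648, 0.1114, 0.1193]
tcp_rot: [-0.706, 0.037, 0.706, 0.037]
wrist_force: [-0.7, 1.2, -1.1]
opening: 0.0129
```

```bash
python3 - <<'E'
from h import *
st=readout.sense(); R=Rn.from_quat(st['tcp_rot']).as_matrix(); print(st['time_s'],st['tcp_pos'],R.round(3),st['wrist_force'],st['opening'])
im=eyes.grab_frame('wrist');save('w9.png',im,(160,240,270,370),7)
E
```

```text
11.5333 [0.46483335 0.11138201 0.11925684] [[-0.001 -0.105 -0.994]
 [-0.    -0.994  0.105]
 [-1.     0.     0.001]] [-0.71839591  1.16297201 -1.08761822] 0.012862011397750565
```

View pics/w9.png

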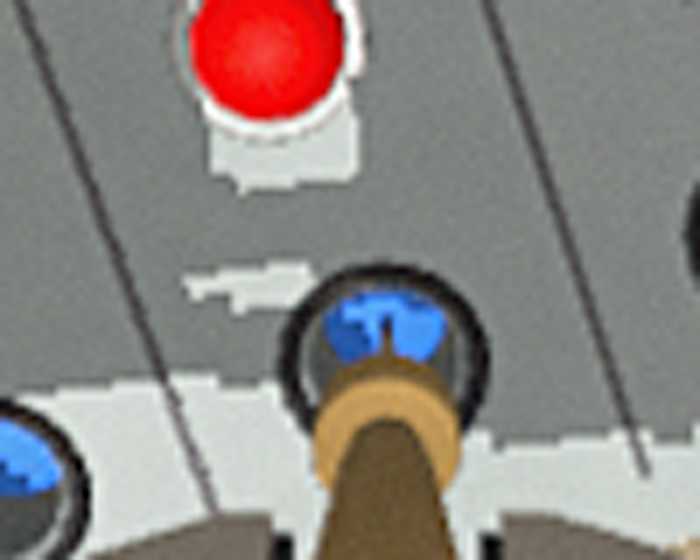

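The tip is inside the bore, centred over the blue face with no contact yet. From here I go down in small steps and watch the force.

move_arm([
  [0,2,0,0,0],
  [0,2,0,0,0],
  [0,0,0,0,0],
  [0,0,0,0,0],
])

```text
time_s: 11.92
tcp_pos: [0.465, 0.1114, 0.1155]
tcp_rot: [-0.706, 0.037, 0.706, 0.037]
wrist_force: [0.7, -0.4, -1.2]
opening: 0.0131
```

move_arm([
  [0,1,0,0,0],
  [0,1,0,0,0],
  [0,0,0,0,0],
  [0,0,0,0,0],
])

```text
time_s: 12.25
tcp_pos: [0.4651, 0.1114, 0.1136]
tcp_rot: [-0.706, 0.037, 0.706, 0.037]
wrist_force: [0.6, 0.3, -2.3]
opening: 0.0126
```

move_arm([
  [0,1,0,0,0],
  [0,1,0,0,0],
  [0,0,0,0,0],
  [0,0,0,0,0],
])

```text
time_s: 12.58
tcp_pos: [0.4653, 0.1115, 0.1119]
tcp_rot: [0.706, -0.037, -0.706, -0.037]
wrist_force: [-0.8, 0.4, 1.4]
opening: 0.0128
```

move_arm([
  [0,1,0,0,0],
  [0,1,0,0,0],
  [0,0,0,0,0],
  [0,0,0,0,0],
])

```text
time_s: 12.92
tcp_pos: [0.4653, 0.1115, 0.1098]
tcp_rot: [0.706, -0.037, -0.706, -0.037]
wrist_force: [0.1, 0.1, 1.8]
opening: 0.0131
```

move_arm([
  [0,1,0,0,0],
  [0,1,0,0,0],
  [0,0,0,0,0],
  [0,0,0,0,0],
])

```text
time_s: 13.25
tcp_pos: [0.4653, 0.1115, 0.1078]
tcp_rot: [0.706, -0.037, -0.706, -0.037]
wrist_force: [-0.2, -0.5, 5.1]
opening: 0.0128
```

move_arm([
  [0,1,0,0,0],
  [0,0,0,0,0],
  [0,0,0,0,0],
])

```text
time_s: 13.5
tcp_pos: [0.4654, 0.1115, 0.107]
tcp_rot: [0.706, -0.037, -0.706, -0.037]
wrist_force: [0.0, -0.2, 5.8]
opening: 0.0129
```

move_arm([
  [0,1,0,0,0],
  [0,0,0,0,0],
  [0,0,0,0,0],
])

```text
time_s: 13.75
tcp_pos: [0.4656, 0.1115, 0.1066]
tcp_rot: [0.706, -0.037, -0.706, -0.037]
wrist_force: [-1.7, 0.6, 11.0]
opening: 0.013
```

move_arm([
  [0,0,0,0,0],
  [0,0,0,0,0],
  [0,0,0,0,0],
  [0,0,0,0,0],
  [0,0,0,0,0],
  [0,0,0,0,0],
])

```text
time_s: 14.25
tcp_pos: [0.4656, 0.1115, 0.1066]
tcp_rot: [0.706, -0.037, -0.706, -0.037]
wrist_force: [-1.9, -0.5, 10.5]
opening: 0.0126
```

```bash
python3 - <<'E'
from h import *
F=[]
for i in range(3):
    im=eyes.grab_frame('wrist'); st=readout.sense(); F.append(st['wrist_force'].round(1).tolist() if hasattr(st['wrist_force'],'round') else st['wrist_force'])
print(st['time_s'],st['tcp_pos'],F,st['opening'])
save('w10.png',im,(130,290,210,430),3.5);save('s10.png',eyes.grab_frame('scene'),(120,310,130,450),2.4)
E
```

```text
14.4 [0.46556191 0.1114742  0.10658219] [[-2.1, -0.8, 9.7], [-2.5, -1.3, 9.7], [-2.4, -0.5, 10.4]] 0.012935444341006642
```

View pics/w10.png

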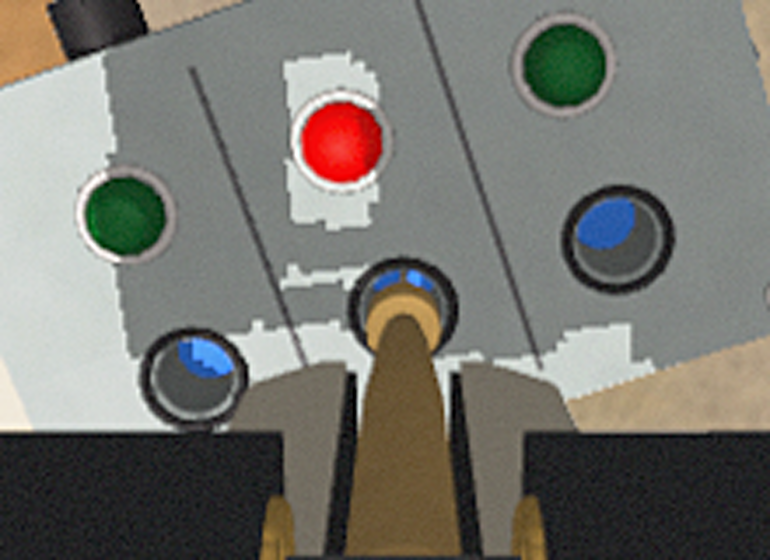

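View pics/s10.png

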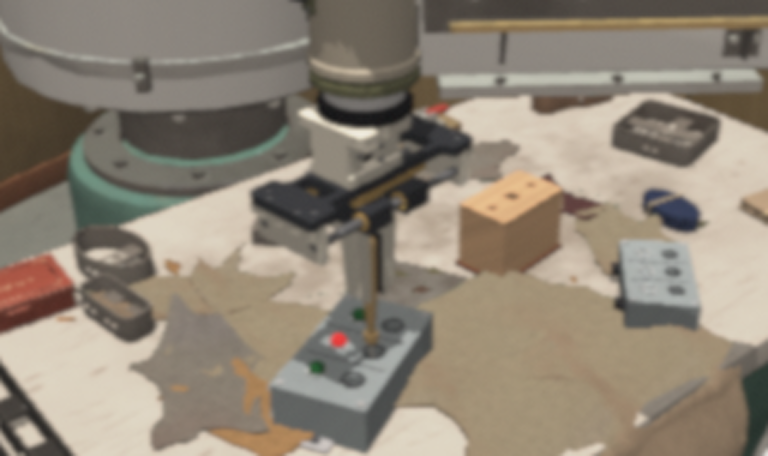

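```bash
python3 - <<'E'
from rig import manip,readout
manip.job_done(); s=readout.sense(); print(s['time_s'],s['tcp_pos'],s['wrist_force'],s['opening'])
E
```

```text
the job is handed in; nothing more can be done
the job is handed in; nothing more can be done
```

I took the scriber out of the tool block and lowered its point into the larger unit's middle port, directly in front of the red lamp. I pressed that button to its stop and handed the job in at about 14.4 s, still gripping the scriber and holding the button down.

**Last checks that agreed:**
- **Button down:** The upward force rose to about 5.8 N, then jumped to 10–11 N with only 0.4 mm more travel, so I take the button to be at its stop. It held steady at 9.7–10.4 N, against the 5.6 N needed.
- **Height:** The tool height puts the point at about 22 mm, against 23 mm expected. This takes the scriber as having started on the bottom of its hole.
- **Grip:** The fingers are closed on the handle at about 13 mm opening with 40 N.
- **Surroundings:** The last pictures show the other two buttons untouched. In the part of the board they cover, everything else is where it was.

**Checks that were unclear or disagreed:**
- **Lamp:** It was still red in the last picture with the button held. I cannot tell whether it is meant to change.
- **Sideways force:** There is a small push of about 2 N, so the point may be resting lightly to one side in the bore.
- **Cameras:** The fixed and wrist cameras differed by 2–3 mm on where things stood, so I aligned the point using the wrist picture.
- **After hand-in:** I could not take a reading once the job was handed in.

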